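Load the drive-copying dock and set its controls

ROBOT

A 6-joint arm with a two-finger parallel gripper is mounted at the origin on a cart in front of the work surface, level with it; the furniture and walls round the work are solid. World frame = base frame: x ahead of the robot, y to its left, z up, the work surface at z = 0. Lengths are in mm, angles in rad, forces in N, time in s.
With the tool pointing down it reaches from about 350 to 1000 mm from the base axis. Payload 7.1 kg.
Tool frame: the origin (TCP) lies at the very end of the fingers, on their centre line; the grasp point (between the pads) lies behind it (arm.grip_depth is the z of the grasp point in the tool frame, in mm); z points along the fingers, y is the line along which they close (so a half turn about z gives the same grasp; the last joint's range is limited). The gripper opens to 85 mm and grips with 20 to 120 N. Pads are 22 mm wide; open, the fingers measure 114 mm over their backs; the gripper's body (76 mm by 85 mm) begins 54 mm behind the grasp point. The pads swing forward as they close: fully open they stand 13 mm farther back than shut.
Start: joints at [-1.347, 0.423, 1.63, -0, 1.089, -0.019], TCP at [150.283, -606.647, 231.319] pointing down, gripper open.
Joint ranges: [-3, 3], [-0.9, 2.11], [0.09, 2.58], [-1.31, 4.45], [0.11, 2.69], [-2.54, 2.54]. Speed limits (rad/s): [2.39, 2.39, 3.01, 3.14, 3.14, 3.14].

INTERFACE

Orientations are given as a rotation vector (axis times angle).
In Python, from bench import arm, eoat, ik, eyes, job_done, models, monitor gives the robot as it stands. Calls block until the motion is done:
- arm.move_to(position, orientation): joint-space move of the TCP to a pose.
- arm.move_straight(position, orientation=None, v=150, f_stop=None): straight line of the TCP; orientation=None keeps the orientation; v is the mean speed in mm/s. With f_stop (N) it stops when the force on the tool has changed by that much, and returns True; else False.
- arm.set_joints(angles): joint-space move.
- eoat.ungrasp() and eoat.grab(): open the fingers fully, or close them until they stop; the grip force is fixed at half the most.
- arm.hold(seconds).
- ik(position, orientation): joint angles nearest the present ones, or None.
- eyes.read_camera(name): name is "side" or "top" or "wrist"; returns (picture, depth): 420x560x3 uint8, red, green, blue; 420x560 float32, mm along the optical axis (not along the pixel's ray), 0 where there is no reading.
- eyes.get_calibration(name): a dict with "fx", "fy", "cx", "cy" (pixels), "distortion" ([k1, k2, p1, p2, k3] as OpenCV has them; the pictures are not rectified), "cam_to_world" (4x4, takes a point from camera to world coordinates). Camera axes: x right, y down, z forward; pixel columns grow to the right and rows downward; lengths in mm; the calibration is good to about 2 mm. A picture is of the moment at which its call begins: read the wrist's pose just before it. get_calibration takes no time and is no camera call; for the wrist camera it gives the pose at the moment of the call.
A pose or a line that the arm cannot do raises arm.PlanningError and nothing moves.
- job_done(): hands the job in; it is judged then, once.
Trained networks look in the newest picture that a camera, given by its name, has taken for a name from the list of things; names that differ only in an ending like _2 or _b are one class to them, and where a whole thing is asked for, a point or a joint stands for the part that bears it (a point fixed in the world has none). Each returns a list of dicts, best first, with "conf" (0 to 1); they miss things now and then, are a little off and sometimes report something else, mostly with a low value. They report only what shows in the picture. A call takes as long as a camera call.
- models.silhouettes(camera, query): "region" (420x560 bool, what is visible of it) and "uv" ([column, row] in pixels, amid what is visible of it).
- models.mark_of(camera, query): "uv" ([column, row] in pixels: a listed point, or the origin of a listed thing).
Readings, each from a call of its own:
- monitor.read_time_s(): time.
- monitor.read_joints(): joint angles.
- monitor.read_joint_velocities(): joint speeds.
- monitor.read_tau(): joint torques, N m.
- monitor.read_ee_pos(): TCP position.
- monitor.read_ee_rot(): TCP orientation.
- monitor.read_contact_force(): force on the tool from outside, world axes, zero at the start.
- monitor.read_torque(): the same for the moment, N m.
- monitor.read_gripper_width(): finger opening in mm.
- monitor.read_grip_force(): force on a finger pad.
Only numpy, scipy, OpenCV 4.12 (cv2) and the standard library are available. Lean on these libraries where they do the work, as an engineer would, in place of code of your own. Each camera call takes 0.05 s, during which the arm holds its last target. There are 200 camera calls.

TASK

Get the drive-copying dock ready: take out the flat hub that was left in one of its bays and lay it flat on the desk, and lay every portable drive on the desk flat in a bay of its own, and only then lift the slide knob out of its parking notch and drop it fully into the notch beside the tall marker tab. Last of all, turn the inner knob until its pointer lines up with the white mark on the outer knob, without turning the outer knob. Leave the mouse and the earbud case where they are.

Things in the scene. Friction and masses are not known exactly. Their poses are not given: they have to be found in the camera images.
- dock: copying dock, a fixed grey deck 122 (x) by 310 (y) by 18 mm high with three open bays side by side along y, 100 mm apart. Origin: centre of its underside. Its frame at yaw 0: x away from the robot, y to the left, z up. Each bay is a nest 106 mm long in x by 60 mm wide in y, bounded by lips 5 mm high; the lips on the long sides are only 20 mm stubs at the corners, with an open gap of about 66 mm between them for fingers. It is turned by up to 0.12 rad.
- bay0 (a point): centre of the floor of the left bay (y = +100 mm in the dock's frame), 18 mm above the desk; the floor is level
- bay1 (a point): centre of the floor of the middle bay
- bay2 (a point): centre of the floor of the right bay (y = -100 mm in the dock's frame)
- control_unit: fixed control unit, a box 100 (x) by 285 (y) by 40 mm high. Origin: under its middle (y extent -140 to +145 mm). Its frame at yaw 0: x away from the robot, y to the left, z up. On its top, towards +y, lies a notched bar along y with four notches, 30 mm apart, at y = +25, +55, +85 and +115 mm (x = 0); the teeth between them rise 10 mm above the box's top, to z = 50 mm. Towards -y, at y = -85 mm, stand the two concentric knobs. It is turned by up to 0.08 rad.
- slide (a joint): position of the slide knob along the notched bar, m, 0 in its parking notch (nearest the two knobs), growing to +y of the control unit; the notches lie at 0, 0.03, 0.06 and 0.09. Notches are 12 mm wide and the slide's tongue 8 mm.
- lift (a joint): how far the slide knob is lifted, m: 0 seated in a notch, about 0.01 resting on top of a tooth, at most 0.035. It must be lifted more than 0.010 to pass the teeth. It weighs 0.1 kg and falls back freely.
- slide_grip (a point): centre of the slide knob's grip: an upright black block 40 (x) by 12 (y) by 28 mm high, to be pinched across its 12 mm (along y of the control unit). Seated, this centre is 72 mm above the desk and the block reaches from z = 58 to 86 mm. The knob is captive: it only moves along y and up.
- marker_tab: clip-on marker: the one tall tab, 12 by 10 by 16 mm high, beside the notched bar, 39 mm behind it (+x), at exactly the y of one of the last three notches: that is the notch to use. Two low pads (3 mm high) stand beside the other two. Fixed; origin at the centre of its underside (z = 40 mm), axes as the control unit's.
- ring (a joint): angle, rad, of the outer knob: a black ribbed ring 84 mm in diameter, its top at z = 54.5 mm, turning very easily when touched; grows counter-clockwise seen from above. At 0 its white mark points to +x of the control unit.
- dial (a joint): angle, rad, of the inner knob, same sense and zero as the outer knob's: its pointer is at the outer knob's mark when both values are equal. It stays where it is left; range -2.9 to 2.9. It starts 0.7 to 2.8 rad clockwise of the mark.
- dial_grip (a point): point on the common axis of the two knobs at the height to grip the inner knob, 77 mm above the desk. The inner knob's grip is a grey bar 46 mm long, 14 mm thick and 30 mm high (z = 59 to 89 mm), its long side along the pointer: from 24 mm behind the axis to the pointed end 22 mm ahead of it. Pinch it across its 14 mm thickness, with the fingertips above z = 57 mm so that they clear the outer knob.
- dial_tip (a point): the inner knob's pointer line carried out to 36 mm from the axis
- ring_mark (a point): the outer knob's white mark, 36 mm from the axis, on its top face
- mouse: black computer mouse 120 by 66 by 39 mm at the right front, a bystander
- earbud_case: small white earbud case 47 by 60 by 24 mm at the right rear, a bystander
- usb_hub: flat black hub with four ports, 34 (x) by 92 (y) by 14 mm (narrower than the drives), 0.07 kg, lying lengthwise in one of the three bays at the start; origin at the centre of its underside, y along its long side. Grasp across the 34 mm. There is free desk to the right and to the left of the dock and the control unit. At the right a laptop stands on a raised stand: a gripper must keep clear of it beyond about x = 0.55 m, y = -0.30 m.
- drive_a: portable drive, a flat black slab 52 (x) by 98 (y) by 11 mm, about 0.1 kg, lying on the desk or its blue mat (the mat's top is z = 0, the bare desk 3 mm lower); origin at the centre of its underside, y along its long side; both faces are alike and either may be up. Grasp across the 52 mm. Two or three drives are present.
- drive_a_mid (a point): middle of drive_a: half its thickness (5.5 mm) from either face
- drive_b: portable drive, a flat black slab 52 (x) by 98 (y) by 11 mm, about 0.1 kg, lying on the desk or its blue mat (the mat's top is z = 0, the bare desk 3 mm lower); origin at the centre of its underside, y along its long side; both faces are alike and either may be up. Grasp across the 52 mm. Two or three drives are present.
- drive_b_mid (a point): middle of drive_b: half its thickness (5.5 mm) from either face
- drive_c: portable drive, a flat black slab 52 (x) by 98 (y) by 11 mm, about 0.1 kg, lying on the desk or its blue mat (the mat's top is z = 0, the bare desk 3 mm lower); origin at the centre of its underside, y along its long side; both faces are alike and either may be up. Grasp across the 52 mm. Two or three drives are present.
- drive_c_mid (a point): middle of drive_c: half its thickness (5.5 mm) from either face
- hub_mid (a point): middle of the hub, 7 mm from its underside and its top

How it is judged (in metres and radians):
On the way, in this order (a step that is already met when the one before it is completed fails the run):
1. the hub lies flat on the desk, and every drive present lies flat in a bay of its own and is let go (angle between the z axis of usb_hub and the z axis of dock, either way round below 0.1 rad and linear speed of each of usb_hub, drive_a, drive_b, drive_c below 0.02 m/s and contact force between the fingers and usb_hub below 0.1 N and height (world z) of hub_mid between 0 and 0.016 m and ((horizontal distance between drive_a and bay0 below 0.009 m and angle between the y axis of drive_a and the x axis of dock, either way round below 0.15 rad and angle between the z axis of drive_a and the z axis of dock, either way round below 0.045 rad and z of drive_a_mid in the frame of bay0 between 0.0025 and 0.009 m) or (horizontal distance between drive_a and bay1 below 0.009 m and angle between the y axis of drive_a and the x axis of dock, either way round below 0.15 rad and angle between the z axis of drive_a and the z axis of dock, either way round below 0.045 rad and z of drive_a_mid in the frame of bay1 between 0.0025 and 0.009 m) or (horizontal distance between drive_a and bay2 below 0.009 m and angle between the y axis of drive_a and the x axis of dock, either way round below 0.15 rad and angle between the z axis of drive_a and the z axis of dock, either way round below 0.045 rad and z of drive_a_mid in the frame of bay2 between 0.0025 and 0.009 m)) and ((horizontal distance between drive_b and bay0 below 0.009 m and angle between the y axis of drive_b and the x axis of dock, either way round below 0.15 rad and angle between the z axis of drive_b and the z axis of dock, either way round below 0.045 rad and z of drive_b_mid in the frame of bay0 between 0.0025 and 0.009 m) or (horizontal distance between drive_b and bay1 below 0.009 m and angle between the y axis of drive_b and the x axis of dock, either way round below 0.15 rad and angle between the z axis of drive_b and the z axis of dock, either way round below 0.045 rad and z of drive_b_mid in the frame of bay1 between 0.0025 and 0.009 m) or (horizontal distance between drive_b and bay2 below 0.009 m and angle between the y axis of drive_b and the x axis of dock, either way round below 0.15 rad and angle between the z axis of drive_b and the z axis of dock, either way round below 0.045 rad and z of drive_b_mid in the frame of bay2 between 0.0025 and 0.009 m)) and ((horizontal distance between drive_c and bay0 below 0.009 m and angle between the y axis of drive_c and the x axis of dock, either way round below 0.15 rad and angle between the z axis of drive_c and the z axis of dock, either way round below 0.045 rad and z of drive_c_mid in the frame of bay0 between 0.0025 and 0.009 m) or (horizontal distance between drive_c and bay1 below 0.009 m and angle between the y axis of drive_c and the x axis of dock, either way round below 0.15 rad and angle between the z axis of drive_c and the z axis of dock, either way round below 0.045 rad and z of drive_c_mid in the frame of bay1 between 0.0025 and 0.009 m) or (horizontal distance between drive_c and bay2 below 0.009 m and angle between the y axis of drive_c and the x axis of dock, either way round below 0.15 rad and angle between the z axis of drive_c and the z axis of dock, either way round below 0.045 rad and z of drive_c_mid in the frame of bay2 between 0.0025 and 0.009 m)) and contact force between the fingers and drive_a below 0.1 N and contact force between the fingers and drive_b below 0.1 N and contact force between the fingers and drive_c below 0.1 N), for 0.2 s.
2. the slide knob is fully down in the notch beside the marker tab (y of slide_grip in the frame of marker_tab between -0.006 and 0.006 m and value of joint lift below 0.003 m), for 0.2 s.
3. the inner knob's pointer is at the outer knob's mark (horizontal distance between dial_tip and ring_mark below 0.005 m), for 0.2 s.
At the end, for the whole second after the job is handed in: Hub flat (0.1 rad) on the desk (middle below z = 16 mm). Each drive flat (0.045 rad) on a bay floor, within 9 mm of its centre, aligned within 0.15 rad; either way up. Slide knob down (lift under 3 mm), within 6 mm of the tab. Pointer within 5 mm (8 degrees) of the mark. All let go (all of step 1 and all of step 2 and horizontal distance between dial_tip and ring_mark below 0.005 m); the robot touches nothing.
It fails at once if the outer knob is turned (its mark shifts by more than 6 mm, about 10 degrees) (distance of ring_mark from where it was at the start of the episode above 0.006 m).
It fails at once if the mouse is pushed more than 30 mm (distance of mouse from where it was at the start of the episode above 0.03 m).
It fails at once if the earbud case is pushed more than 30 mm (distance of earbud_case from where it was at the start of the episode above 0.03 m).
Of drive_a, drive_b, drive_c only 2 to 3 are there at a start; the rules pass over those that are not, and their reading is None.
At some moment in a run one of drive_a, drive_b, drive_c may be knocked a few centimetres aside while the robot is not near it.
Once in a run the grip may slacken for a moment while it holds something.
It also fails if it takes over 210 s, if anything falls off the work surface, if the arm or the gripper's body presses on something with over 40 N, if the wrist force passes 120 N, or if a joint passes its speed limit or range.

## Working session

There is one attempt and no reset: what is moved stays moved. The work goes in short steps, each a Python script; the robot and the scene stay as the last script left them, time stands still between calls to the robot, and variables do not carry over. Pictures are saved under pics/ and viewed, at most 14 in all, crops included, and the job is handed in when it is done.

```bash
ls; mkdir -p pics
cat > h.py <<'E'
import numpy as np, cv2
from bench import arm, eoat, ik, eyes, job_done, models, monitor
def shot(cam,fn=None):
    c=eyes.get_calibration(cam); im,d=eyes.read_camera(cam)
    if fn: cv2.imwrite('pics/'+fn,im[:,:,::-1])
    return c,im,d
def K(c): return np.array([[c['fx'],0,c['cx']],[0,c['fy'],c['cy']],[0,0,1.]]),np.array(c['distortion'],float)
def rays(c,uv):
    k,D=K(c); n=cv2.undistortPoints(np.array(uv,float).reshape(-1,1,2),k,D)[:,0]
    return np.c_[n,np.ones(len(n))]
def on_z(c,uv,z):
    T=np.array(c['cam_to_world']); r=rays(c,uv)@T[:3,:3].T; o=T[:3,3]
    return o+r*((z-o[2])/r[:,2])[:,None]
def by_depth(c,d,uv):
    T=np.array(c['cam_to_world']); uv=np.array(uv,float).reshape(-1,2)
    z=d[uv[:,1].round().astype(int),uv[:,0].round().astype(int)]
    return (rays(c,uv)*z[:,None])@T[:3,:3].T+T[:3,3]
def rect(c,reg,z):
    """min-area rect of a mask projected to plane z: centre, long, short, yaw of long axis"""
    v,u=np.nonzero(reg); P=on_z(c,np.c_[u,v],z)[:,:2].astype(np.float32)
    (x,y),(w,h),a=cv2.minAreaRect(P); a=np.deg2rad(a)
    if w<h: w,h,a=h,w,a+np.pi/2
    a=(a+np.pi/2)%np.pi-np.pi/2
    return np.array([x,y]),w,h,a
def down(yaw):
    """tool pointing down; tool y (closing line) at world angle yaw (mod pi)"""
    y=np.array([np.cos(yaw),np.sin(yaw),0]); z=np.array([0,0,-1.]); x=np.cross(y,z)
    return cv2.Rodrigues(np.c_[x,y,z])[0].ravel()
E
python3 - <<'E'
from h import *
print(arm.grip_depth, monitor.read_ee_rot())
for cam in('top','side'):
    c,im,d=shot(cam,cam+'0.png'); print(cam,np.round(c['cam_to_world'],2).tolist(),c['fx'],(d==0).mean())
    for q in ['drive_a','usb_hub','dock','control_unit','slide_grip','marker_tab','ring','dial','mouse','earbud_case']:
        for r in models.silhouettes(cam,q)[:5]:
            u=r['uv']; 
            s=''
            if r['region'].sum()>10:
                v,uu=np.nonzero(r['region']); P=by_depth(c,d,np.c_[uu,v]); z=np.median(P[:,2]); R=rect(c,r['region'],z)
                s=(np.round(P.mean(0)).tolist(),round(float(z),1),np.round(R[0]).tolist(),round(R[1]),round(R[2]),round(float(R[3]),3))
            print(q,round(r['conf'],2),np.round(u).tolist(),int(r['region'].sum()),*s)
    for q in ['bay0','bay1','bay2','dial_grip','dial_tip','ring_mark','slide_grip','marker_tab','drive_a_mid','hub_mid']:
        print(q,[(round(r['conf'],2),np.round(r['uv'],1).tolist()) for r in models.mark_of(cam,q)[:4]])
E
```

```text
pics
-18.700000000000003 [-3.11693845e+00 -3.80317322e-01  2.05079898e-04]
top [[-0.01, -0.99, 0.15, 345.02], [-1.0, 0.01, -0.0, -84.37], [0.0, -0.15, -0.99, 1235.7], [0.0, 0.0, 0.0, 1.0]] 379.7562363794094 0.004183673469387755
drive_a 0.92 [338.0, 236.0] 501 [440.0, -286.0, 17.0] 9.8 [441.0, -288.0] 100 56 0.065
drive_a 0.66 [150.0, 194.0] 474 [578.0, 324.0, 6.0] 5.9 [579.0, 324.0] 98 56 -0.153
drive_a 0.27 [226.0, 236.0] 60 [438.0, 49.0, 101.0] 83.5 [439.0, 51.0] 40 15 -0.135
usb_hub 0.65 [277.0, 187.0] 264 [605.0, -96.0, 35.0] 30.7 [606.0, -97.0] 86 32 -0.009
dock 0.72 [276.0, 183.0] 316 [607.0, -96.0, 33.0] 30.3 [608.0, -95.0] 96 36 -0.012
dock 0.71 [243.0, 186.0] 3097 [608.0, 10.0, 22.0] 16.7 [609.0, 3.0] 309 124 1.535
control_unit 0.59 [238.0, 235.0] 2724 [435.0, 27.0, 51.0] 40.4 [438.0, 31.0] 283 101 1.562
control_unit 0.51 [244.0, 186.0] 3174 [607.0, 12.0, 22.0] 16.7 [608.0, 4.0] 307 128 1.546
marker_tab 0.52 [334.0, 167.0] 230 [677.0, -287.0, 18.0] 19.1 [677.0, -286.0] 61 46 -1.11
ring 0.78 [273.0, 241.0] 449 [436.0, -59.0, 55.0] 52.9 [436.0, -58.0] 84 83 0.374
mouse 0.92 [3
[... 1882 characters left out ...]
.0, -73.0, 76.0] 69.2 [440.0, -46.0] 110 35 1.329
mouse 0.93 [263.0, 304.0] 982 [381.0, -509.0, 22.0] 18.9 [385.0, -495.0] 125 86 0.579
mouse 0.39 [236.0, 189.0] 134 [439.0, 50.0, 72.0] 72.8 [437.0, 39.0] 104 38 1.342
bay0 [(0.96, [294.1, 204.9]), (0.8, [302.0, 218.2]), (0.71, [282.9, 195.2])]
bay1 [(0.96, [294.1, 204.9]), (0.8, [302.0, 218.2]), (0.71, [282.9, 195.2])]
bay2 [(0.96, [294.1, 204.9]), (0.8, [302.0, 218.2]), (0.71, [282.9, 195.2])]
dial_grip [(0.68, [237.7, 199.1])]
dial_tip []
ring_mark [(0.72, [252.8, 205.5]), (0.55, [294.3, 203.8])]
slide_grip [(0.71, [233.0, 188.8]), (0.26, [303.5, 216.8])]
marker_tab []
drive_a_mid []
hub_mid [(0.61, [303.4, 218.7]), (0.53, [266.5, 257.1])]
```

```bash
python3 -c "
import cv2
a=cv2.imread('pics/top0.png')[110:320,100:460]
cv2.imwrite('pics/top0c.png',cv2.resize(a,None,fx=2.2,fy=2.2,interpolation=cv2.INTER_CUBIC))"
```

```text
(no output)
```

View pics/top0c.png

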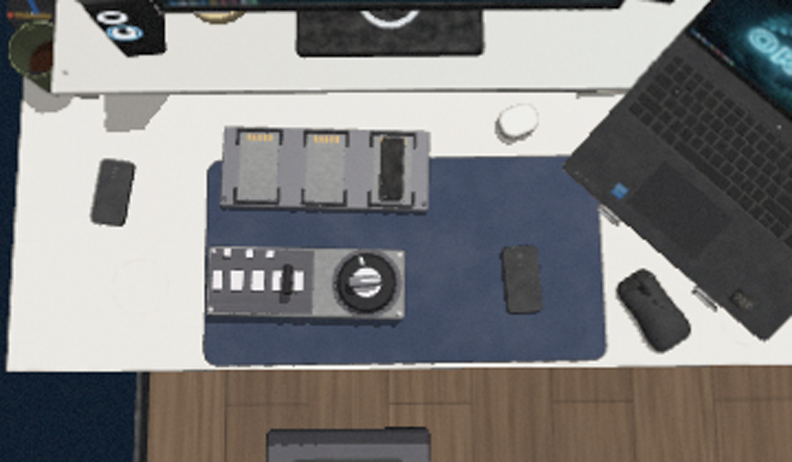

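The top view shows two drives (338,236) and (150,194), and the hub in the right bay (277,187). The tall tab appears to be one of three white pads at crop (227–270, 252). Next I'll look closer with the wrist camera.

Run:
```python
from h import *
for i,p in enumerate([(590,-40,330),(400,10,330)]):
    arm.move_to(p,down(np.pi/2)); 
    c,im,d=shot('wrist',f'w{i}.png'); print(i,monitor.read_time_s(),np.round(monitor.read_joints(),2),np.round(c['cam_to_world'],2).tolist(),c['fx'])
    np.savez(f'w{i}.npz',d=d,im=im)
    for q in ['usb_hub','dock','slide_grip','marker_tab','ring','dial','drive_a']:
        for r in models.silhouettes('wrist',q)[:4]:
            s=''
            if r['region'].sum()>10:
                v,uu=np.nonzero(r['region']); P=by_depth(c,d,np.c_[uu,v]); z=np.median(P[:,2]); R=rect(c,r['region'],z)
                s=(round(float(z),1),np.round(R[0],1).tolist(),round(R[1]),round(R[2]),round(float(R[3]),3))
            print(q,round(r['conf'],2),np.round(r['uv']).tolist(),int(r['region'].sum()),*s)
    for q in ['bay0','dial_grip','dial_tip','ring_mark','slide_grip','marker_tab','hub_mid','dock']:
        print(q,[(round(r['conf'],2),np.round(r['uv'],1).tolist(),np.round(by_depth(c,d,r['uv'])[0],1).tolist()) for r in models.mark_of('wrist',q)[:4]])
a=np.hstack([cv2.imread('pics/w0.png'),cv2.imread('pics/w1.png')]); cv2.imwrite('pics/w01.png',cv2.resize(a,(800,300),interpolation=cv2.INTER_AREA))
```

```text
0 4.7167 [-0.09  0.28  1.61 -0.    1.26 -1.66] [[0.0, 0.95, 0.31, 512.1], [1.0, -0.0, 0.0, -41.78], [0.0, 0.31, -0.95, 472.17], [0.0, 0.0, 0.0, 1.0]] 304.31575030957634
dock 0.94 [315.0, 179.0] 14047 17.8 [611.4, 2.4] 308 121 1.538
slide_grip 0.56 [354.0, 58.0] 571 84.4 [444.1, 47.0] 42 20 -0.057
slide_grip 0.23 [416.0, 93.0] 110 54.9 [484.4, 136.8] 15 11 -1.545
marker_tab 0.5 [354.0, 57.0] 497 84.7 [443.6, 47.0] 40 18 -0.05
ring 0.83 [267.0, 68.0] 2824 53.9 [440.1, -58.8] 85 83 -0.16
dial 0.83 [264.0, 51.0] 1058 77.5 [440.7, -56.2] 45 41 -0.818
dial 0.58 [353.0, 56.0] 535 84.5 [445.3, 47.1] 41 19 0.021
dial 0.21 [109.0, 68.0] 2520 10.6 [446.3, -285.1] 97 55 0.06
drive_a 0.8 [109.0, 70.0] 2591 10.6 [446.0, -284.9] 98 56 0.073
drive_a 0.79 [503.0, 162.0] 2037 7.6 [581.0, 319.8] 99 60 -0.147
drive_a 0.4 [278.0, 62.0] 2616 54.0 [439.9, -59.0] 84 82 -0.248
bay0 [(0.62, [309.8, 185.7], [617.0, 6.3, 19.5]), (0.58, [372.3, 183.2], [613.2, 102.4, 18.2]), (0.48, [113.2, 72.3], [451.2, -278.6, 10.9])]
dial_grip [(0.82, [263.0, 52.0], [442.7, -59.3, 88.6])]
dial_tip [(0.82, [234.8, 51.2], [435.
[... 1346 characters left out ...]
, [214.4, 289.4], [604.5, -97.9, 31.7]), (0.65, [332.7, 289.4], [612.8, 103.2, 18.0]), (0.56, [276.1, 286.6], [607.5, 5.5, 17.3]), (0.31, [276.5, 283.2], [600.9, 6.2, 17.2])]
dial_grip [(0.72, [228.8, 203.0], [436.6, -56.2, 89.3])]
dial_tip [(0.8, [206.1, 196.2], [436.8, -94.2, 54.4])]
ring_mark [(0.82, [236.7, 221.8], [475.4, -51.8, 54.9])]
slide_grip [(0.62, [309.6, 205.2], [440.6, 50.7, 85.4])]
marker_tab [(0.63, [362.1, 223.5], [480.5, 134.4, 47.8]), (0.58, [226.9, 205.5], [440.5, -59.1, 87.7])]
hub_mid [(0.96, [217.4, 291.3], [607.9, -93.0, 32.2])]
dock [(0.96, [275.6, 283.9], [601.2, 4.6, 18.9]), (0.7, [222.0, 286.3], [598.8, -84.8, 31.1]), (0.36, [227.1, 202.8], [436.6, -58.6, 88.0])]
```

View pics/w01.png

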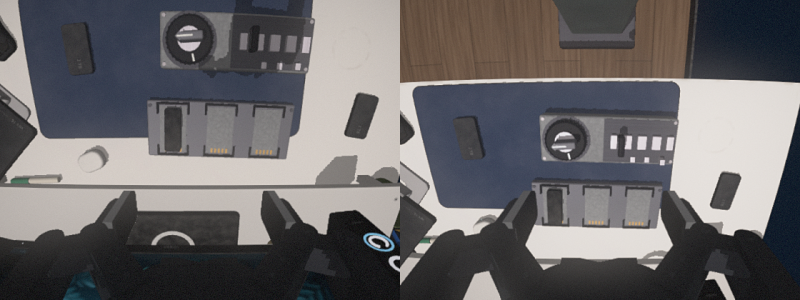

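Image right is +y and down is +x. The dock's centre is about (609,4.5) with yaw −0.035, the hub is at (606,−96), and the drives are at (446,−285) and (580,321). I'll take the hub out now, checking the marker heights from saved depth in the same step.

Run:
```python
from h import *
c=eyes.get_calibration('wrist'); f=np.load('w1.npz'); d=f['d']
v,u=np.mgrid[195:245,290:385]; P=by_depth(c,d,np.c_[u.ravel(),v.ravel()])
for y0 in (80,110,140): 
    m=(abs(P[:,1]-y0)<9)&(P[:,0]>463)&(P[:,0]<492); print(y0,np.round(np.sort(P[m,2])[-8:],1), np.round(np.median(P[m&(P[:,2]>46)],0)) if (m&(P[:,2]>46)).any() else '')
np.set_printoptions(precision=1,suppress=True)
o=down(np.pi/2-.035)
arm.move_to((606,-96,120),o)
print('stop',arm.move_straight((606,-96,18),v=60,f_stop=8),monitor.read_ee_pos())
eoat.grab(); print(monitor.read_gripper_width(),monitor.read_grip_force())
arm.move_straight((606,-96,130),v=120); print(monitor.read_gripper_width(),monitor.read_time_s())
arm.move_to((545,-212,110),down(np.pi/2)); print(monitor.read_gripper_width())
print('stop',arm.move_straight((545,-212,-1),v=50,f_stop=4),monitor.read_ee_pos(),monitor.read_gripper_width())
eoat.ungrasp(); print(monitor.read_ee_pos())
arm.move_straight((545,-212,150),v=150)
arm.move_to((446,-285,200),down(np.pi/2+.07))
c,im,d=shot('wrist','w2.png'); np.savez('w2.npz',d=d,im=im,T=c['cam_to_world'])
for q in ['usb_hub','drive_a']:
    for r in models.silhouettes('wrist',q)[:4]:
        vv,uu=np.nonzero(r['region']); P=by_depth(c,d,np.c_[uu,vv]); z=np.median(P[:,2]); R=rect(c,r['region'],z)
        print(q,round(r['conf'],2),np.round(r['uv']),len(vv),round(float(z),1),np.round(R[0],1),R[1:])
print(monitor.read_time_s())
```

```text
80 [42.3 42.3 42.4 42.4 42.5 42.5 42.9 44.1] 
110 [41.7 41.9 42.  42.3 42.4 42.4 42.5 43. ] 
140 [55.  55.1 55.1 55.3 55.3 55.4 55.5 55.6] [480. 138.  54.]
stop False [606.2 -96.   18.4]
32.41498364905961 61.266775131225586
32.246377715147844 11.7333
32.53540076577304
stop True [ 545.  -212.     0.4] 32.46009589823895
[ 544.1 -211.6   -0.7]
usb_hub 0.56 [332. 270.] 2002 13.3 [ 545.7 -214.1] (97.28987121582031, 36.22349548339844, np.float64(0.0322111456051577))
usb_hub 0.17 [485. 195.] 3456 53.8 [436.8 -66.4] (87.36600494384766, 83.27848815917969, np.float64(1.4007439038134128))
drive_a 0.66 [486. 196.] 3637 53.7 [437.5 -66.1] (88.92694854736328, 84.16545867919922, np.float64(1.4039817750667316))
drive_a 0.58 [278. 182.] 3883 10.5 [ 445.4 -287.2] (97.13491821289062, 51.68170166015625, np.float64(0.0683729325622584))
16.8333
```

View pics/w2.png

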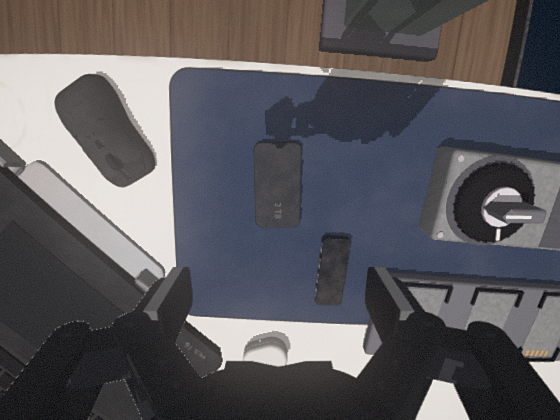

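The tall tab is at the last notch (y≈140). The hub lies flat on the mat at (332,270) and the drive is at (278,182). No third drive is visible. I'll take one close look at the dock to fix the bay centres, then grasp the drive.

Run:
```python
from h import *
np.set_printoptions(precision=1,suppress=True)
arm.move_to((600,5,220),down(np.pi/2-.035))
c,im,d=shot('wrist','w3.png'); np.savez('w3.npz',d=d,im=im,T=c['cam_to_world'])
for r in models.silhouettes('wrist','dock')[:2]: print(r['conf'],rect(c,r['region'],18))
reg=models.silhouettes('wrist','dock')[0]['region']
for r in models.mark_of('wrist','bay0')[:5]: print(r['conf'],r['uv'],on_z(c,r['uv'],18))
v,u=np.nonzero(cv2.dilate(reg.astype(np.uint8),np.ones((5,5)))); P=by_depth(c,d,np.c_[u,v])
print('floor z',np.median(P[:,2]))
lip=(P[:,2]>20.3)&(P[:,2]<26); L=P[lip,:2]
print(rect(c,reg,18),len(L))
# fit: lips must lie outside nests; maximise lips close outside
from scipy.optimize import minimize
def loc(p): 
    a=p[2];q=L-p[:2]; return np.c_[q[:,0]*np.cos(a)+q[:,1]*np.sin(a),-q[:,0]*np.sin(a)+q[:,1]*np.cos(a)]
def cost(p):
    q=loc(p); q[:,1]-=np.round(q[:,1]/100).clip(-1,1)*100
    sx=abs(q[:,0])-54.5; sy=abs(q[:,1])-31.5   # dist to rectangle line (lip mid, ~3 wide)
    ds=np.where((sx>0)|(sy>0),np.maximum(sx,sy),-np.minimum(-sx,-sy))
    return np.minimum(abs(ds),8).mean()
best=min((minimize(cost,(609+i,4.5+j,-.034),method='Nelder-Mead',options=dict(initial_simplex=[(609+i,4.5+j,-.034),(612+i,4.5+j,-.034),(609+i,7.5+j,-.034),(609+i,4.5+j,-.01)])) for i in(-3,0,3) for j in(-3,0,3)),key=lambda r:r.fun)
print(best.x.tolist(),best.fun)
```

```text
0.77 (array([611.1,   2.4]), 307.2314453125, 121.77555847167969, np.float64(1.5323898154504279))
0.94 [276.2, 196.0] [[613.8   0.4  18. ]]
0.72 [364.0, 194.2] [[615.  103.4  18. ]]
0.62 [193.2, 198.3] [[613.1 -97.5  18. ]]
floor z 17.738922768780157
(array([611.1,   2.4]), 307.2314453125, 121.77555847167969, np.float64(1.5323898154504279)) 2008
[612.918247965252, 2.902930262699902, -0.032561008974381925] 1.1258372802483259
```

View pics/w3.png

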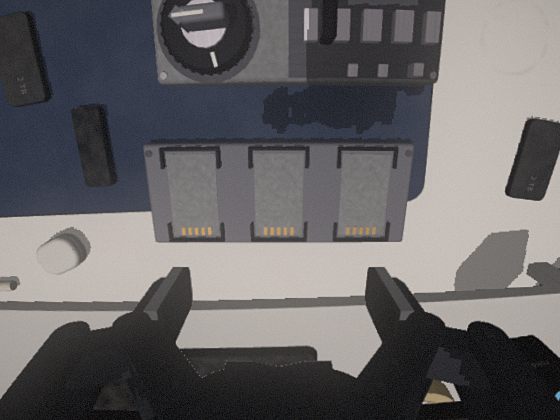

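All three bays are empty: bay1's centre is near (279,195), bay0's near (365,194) and bay2's near (194,198). I'll put drive A in bay2.

```bash
cat >> h.py <<'E'
np.set_printoptions(precision=1,suppress=True)
DOCK=np.array([611.7,2.5]); DY=-.034
def bay(k): return DOCK+(1-k)*100*np.array([-np.sin(DY),np.cos(DY)])
def drives():
    """silhouettes of drives in a new wrist picture"""
    c,im,d=shot('wrist'); out=[]
    for r in models.silhouettes('wrist','drive_a'):
        vv,uu=np.nonzero(r['region'])
        if len(vv)<200: continue
        P=by_depth(c,d,np.c_[uu,vv]); z=np.median(P[:,2]); R=rect(c,r['region'],z)
        if 85<R[1]<110 and 44<R[2]<66: out.append((r['conf'],z,*R))
    return out,im
def pick(xy,yaw,z):
    o=down(np.pi/2+yaw)
    arm.move_to((*xy,100),o); print('hit',arm.move_straight((*xy,z),v=60,f_stop=8),monitor.read_ee_pos())
    eoat.grab(); print('w',monitor.read_gripper_width(),'F',monitor.read_grip_force(),'t',monitor.read_time_s())
    arm.move_straight((*xy,110),v=100); print('w up',monitor.read_gripper_width())
def place(xy,yaw,z):
    o=down(np.pi/2+yaw)
    arm.move_to((*xy,110),o); print('w over',monitor.read_gripper_width(),monitor.read_contact_force())
    arm.move_straight((*xy,z+12),v=80)
    print('hit',arm.move_straight((*xy,z-3),v=25,f_stop=3),monitor.read_ee_pos(),'w',monitor.read_gripper_width())
    eoat.ungrasp(); arm.move_straight((*xy,150),v=120)
E
python3 - <<'E'
from h import *
pick((445.4,-286.8),.068,-3)
place(bay(2),DY,15)
arm.move_to((*(bay(2)-[8,0]),215),down(np.pi/2+DY))
o,im=drives(); cv2.imwrite('pics/w4.png',im[:,:,::-1])
for r in o: print(r)
print(bay(2),monitor.read_time_s())
E
```

```text
hit False [ 445.6 -286.9   -2.7]
w 50.20903718922408 F 62.507346868515015 t 21.8917
w up 50.2664937687167
w over 50.25107646988601 [-0.1  0.   0.4]
hit True [608.4 -97.5  15.6] w 50.276659963978915
(0.72, np.float64(28.466571629052595), array([605.6, -99.9]), 98.82193756103516, 51.63680648803711, np.float64(-0.03971745239106017))
[608.3 -97.4] 28.025
```

View pics/w4.png

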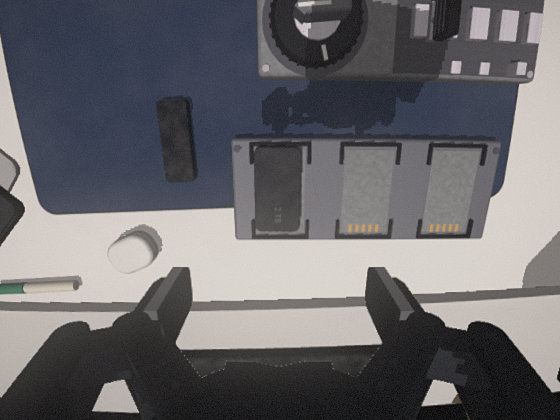

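The drive sits inside bay2: its columns are 254–303, within the lips at 250–311, and its top is at z≈28.5. Drive B goes to bay0 next, with a close look first.

Run:
```python
from h import *
arm.move_to((580,320,200),down(np.pi/2-.147))
o,im=drives()
for r in o: print(r)
r=min([r for r in o if r[2][1]>200],key=lambda r:np.hypot(*(r[2]-[580,320])))
pick(r[2],r[5],-6)
b=bay(0)+[1,1]
place(b,DY,15)
arm.move_to((*(bay(1)-[8,0]),215),down(np.pi/2+DY))
c,im,d=shot('wrist','w5.png')
for r in models.silhouettes('wrist','drive_a'):
    vv,uu=np.nonzero(r['region'])
    if len(vv)<200: continue
    P=by_depth(c,d,np.c_[uu,vv]); A=np.c_[P[:,:2]-P[:,:2].mean(0),np.ones(len(P))]; s=np.linalg.lstsq(A,P[:,2],rcond=None)[0]
    print(r['conf'],rect(c,r['region'],29),'tilt',(s[:2]*1000).round(),s[2])
print(bay(0),monitor.read_time_s())
```

```text
(0.7, np.float64(7.446700398242342), array([581.9, 324.1]), 98.205078125, 53.795860290527344, np.float64(-0.13838757077849628))
hit False [582.1 324.2  -5.6]
w 50.31322534669622 F 62.726794481277466 t 32.4833
w up 50.27455581077978
w over 50.404880240861075 [0.6 1.2 0. ]
hit True [616.2 103.5  15.6] w 49.960949316149865
0.93 (array([605. , -98.2]), 96.74190521240234, 53.58191680908203, np.float64(-0.03217671176450132)) tilt [-113.  517.] 29.833605335689715
0.83 (array([615.6, 101.6]), 97.5405502319336, 54.099517822265625, np.float64(-0.015966982315569922)) tilt [-160. -578.] 30.17125569048136
0.25 (array([435. , -69.6]), 59.27473831176758, 37.88216018676758, np.float64(1.5108806617483483)) tilt [167. 375.] 76.36715834460612
[615.1 102.4] 38.7333
```

View pics/w5.png

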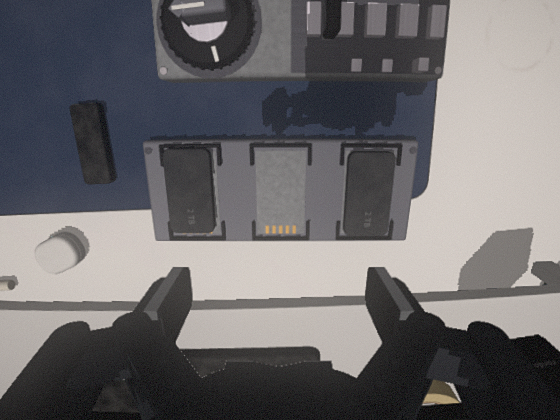

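Drive B sits in bay0 (columns 345–396, lips 342–401) and drive A in bay2. I'll check the tilts with eroded masks, then take a close look at the control unit.

Run:
```python
from h import *
c,im,d=shot('wrist')
for r in models.silhouettes('wrist','drive_a')[:2]:
    m=cv2.erode(r['region'].astype(np.uint8),np.ones((9,9)))
    vv,uu=np.nonzero(m); P=by_depth(c,d,np.c_[uu,vv]); A=np.c_[P[:,:2]-P[:,:2].mean(0),np.ones(len(P))]; s=np.linalg.lstsq(A,P[:,2],rcond=None)[0]
    print(r['conf'],'tilt',(s[:2]*1000).round(),s[2])
arm.move_to((430,40,200),down(np.pi/2-.018))
c,im,d=shot('wrist','w6.png'); np.savez('w6.npz',d=d,im=im,T=c['cam_to_world'])
for q in ['slide_grip','marker_tab','ring','dial','control_unit']:
    for r in models.silhouettes('wrist',q)[:2]:
        m=cv2.erode(r['region'].astype(np.uint8),np.ones((3,3)));vv,uu=np.nonzero(m)
        if len(vv)<10: continue
        z=np.percentile(by_depth(c,d,np.c_[uu,vv])[:,2],70); print(q,round(r['conf'],2),np.round(r['uv']),z,rect(c,r['region'],z))
for q,z in [('dial_grip',77),('dial_tip',54.5),('ring_mark',54.5),('slide_grip',72),('marker_tab',40)]:
    for r in models.mark_of('wrist',q)[:2]: print(q,r['conf'],r['uv'],on_z(c,r['uv'],z))
# slide block top from depth
v,u=np.mgrid[0:420,0:560]; P=by_depth(c,d,np.c_[u.ravel(),v.ravel()])
m=(P[:,2]>80)&(P[:,2]<92)&(abs(P[:,0]-440)<40)
for lo,hi in((20,80),(-100,-20)):
    k=P[m&(P[:,1]>lo)&(P[:,1]<hi)]; 
    if len(k): print(len(k),k.mean(0),cv2.minAreaRect(k[:,:2].astype(np.float32)))
```

```text
0.94 tilt [-39. 206.] 28.918581975210238
0.6 tilt [ -92. -405.] 29.366209954396172
slide_grip 0.96 [292. 215.] 85.49045477548118 (array([437.3,  50.6]), 46.750099182128906, 13.866518020629883, np.float64(-0.040154343967888195))
slide_grip 0.64 [192. 190.] 54.261736707259985 (array([436.6, -56.6]), 86.18946075439453, 83.17460632324219, np.float64(-0.8966222234264358))
marker_tab 0.74 [374. 238.] 55.50367526426142 (array([480.4, 137.2]), 15.726910591125488, 14.470312118530273, np.float64(-0.019551597142816846))
marker_tab 0.23 [191. 338.] 28.532326711645368 (array([619.2, -82.8]), 69.29118347167969, 23.46278953552246, np.float64(-0.11678866854768089))
ring 0.59 [290. 216.] 85.53617967029075 (array([437.7,  50.8]), 45.89729309082031, 13.062529563903809, np.float64(-0.029142439176519375))
ring 0.56 [191. 191.] 54.259270713133574 (array([437. , -56.7]), 85.59522247314453, 84.52576446533203, np.float64(-0.13111434468343486))
dial 0.69 [176. 208.] 88.00195099762055 (array([434.8, -52.2]), 49.357364654541016, 35.71349334716797, np.float64(-0.7397180930627822))
control_unit 0.84 [264. 195.] 49.09030645131477 (array([436.5,  29. ]), 272.8021240234375, 101.46407318115234, np.float64(1.5405797015926943))
dial_grip 0.69 [175.8, 216.9] [[443.4 -56.2  77. ]]
dial_grip 0.28 [173.0, 322.2] [[561.5 -74.5  77. ]]
dial_tip 0.89 [144.5, 203.7] [[436.7 -94.6  54.5]]
dial_tip 0.38 [174.1, 320.7] [[577.1 -82.6  54.5]]
ring_mark 0.7 [189.4, 237.8] [[474.1 -52.9  54.5]]
ring_mark 0.37 [254.9, 315.1] [[569.7  10.8  54.5]]
slide_grip 0.88 [292.4, 213.5] [[443.5  52.5  72. ]]
marker_tab 0.76 [369.8, 236.7] [[482.  137.7  40. ]]
560 [440.7  51.2  84.9] ((441.8092041015625, 51.336246490478516), (12.382402420043945, 39.82834243774414), 88.13074493408203)
801 [437.5 -55.2  87.5] ((438.5535583496094, -57.30369567871094), (14.631856918334961, 45.674964904785156), 4.21539831161499)
```

View pics/w6.png

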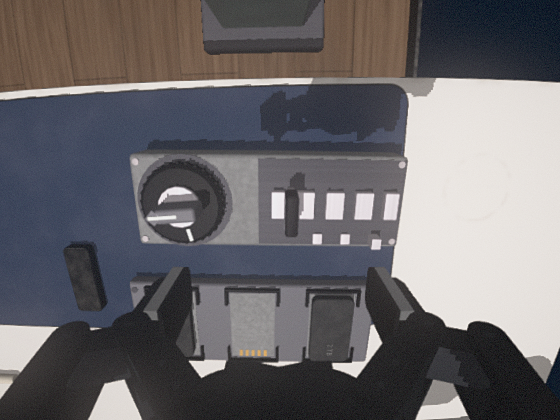

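Run:
```python
from h import *
arm.move_to((*(bay(1)-[8,0]),215),down(np.pi/2+DY))
c,im,d=shot('wrist')
for r in models.silhouettes('wrist','drive_a')[:3]:
    m=cv2.erode(r['region'].astype(np.uint8),np.ones((5,5)))&(d>0)
    vv,uu=np.nonzero(m); P=by_depth(c,d,np.c_[uu,vv]); P=P[abs(P[:,2]-29)<8]; A=np.c_[P[:,:2]-P[:,:2].mean(0),np.ones(len(P))]
    if len(P)<200: continue
    s=np.linalg.lstsq(A,P[:,2],rcond=None)[0]; print(r['conf'],rect(c,r['region'],29),'tilt mrad',(s[:2]*1000).round(),s[2],len(P))
print(models.mark_of('wrist','bay0'))
for r in models.mark_of('wrist','bay0'): print(on_z(c,r['uv'],18))
```

```text
0.84 (array([605.1, -98.4]), 97.73281860351562, 53.18388366699219, np.float64(-0.03199321996539428)) tilt mrad [-4.  0.] 28.559405836308805 3336
0.77 (array([615.7, 101.2]), 97.57099914550781, 54.246315002441406, np.float64(-0.02453450470040952)) tilt mrad [-5.  1.] 28.613594558490668 3361
0.57 (array([609. ,   2.5]), 298.4457702636719, 118.80841064453125, np.float64(1.5384526348300476)) tilt mrad [-2.  0.] 22.463975378167312 1534
[{'uv': [280.5, 195.4], 'conf': 0.84}]
[[613.8   3.9  18. ]]
```

Both drives lie flat. Now the slide.

Run:
```python
from h import *
Y=-.030; o=down(np.pi/2+Y); s=np.array([441.5,51.3]); e=s+90*np.array([-np.sin(Y),np.cos(Y)])
arm.move_to((*s,130),o)
print(arm.move_straight((*s,62),v=60,f_stop=8),monitor.read_ee_pos())
eoat.grab(); print('w',monitor.read_gripper_width(),monitor.read_contact_force())
arm.move_straight((*s,84),v=50); print('w',monitor.read_gripper_width(),monitor.read_contact_force(),monitor.read_ee_pos())
arm.move_straight((*e,84),v=60); print('w',monitor.read_gripper_width(),monitor.read_contact_force(),monitor.read_ee_pos())
print(arm.move_straight((*e,62),v=30,f_stop=8),'w',monitor.read_gripper_width(),monitor.read_contact_force(),monitor.read_ee_pos())
eoat.ungrasp()
arm.move_straight((*e,130),v=100)
arm.move_to((430,40,200),o)
c,im,d=shot('wrist','w7.png')
v,u=np.mgrid[0:420,0:560]; P=by_depth(c,d,np.c_[u.ravel(),v.ravel()])
m=(P[:,2]>80)&(P[:,2]<110)&(abs(P[:,0]-440)<40)
for lo,hi in((20,180),(-100,-20)):
    k=P[m&(P[:,1]>lo)&(P[:,1]<hi)]
    if len(k): print(len(k),k.mean(0),cv2.minAreaRect(k[:,:2].astype(np.float32)))
for r in models.silhouettes('wrist','ring')[:3]: print(r['conf'],r['uv'],rect(c,r['region'],54.5))
for q,z in [('dial_grip',77),('dial_tip',54.5),('ring_mark',54.5)]:
    for r in models.mark_of('wrist',q)[:1]: print(q,r['conf'],r['uv'],on_z(c,r['uv'],z))
print(monitor.read_time_s(),monitor.read_joints())
```

```text
False [441.8  51.3  62.3]
w 10.895215267877221 [-0.9  2.7  5.2]
w 10.816365659560505 [ 0.   5.6 -0.8] [441.5  51.5  84.1]
w 10.678307878806368 [ 0.9  0.3 -0.9] [444.1 141.1  84. ]
True w 10.801083616046784 [-1.8  1.   7.6] [444.2 141.3  62.2]
558 [443.7 139.   84.7] ((444.312744140625, 139.77674865722656), (12.234413146972656, 38.65032958984375), 87.94052124023438)
799 [437.5 -55.4  87.4] ((438.72943115234375, -57.937904357910156), (15.115704536437988, 46.56058120727539), 3.8323159217834473)
0.98 [189.8, 192.4] (array([437.1, -55.7]), 85.18284606933594, 84.95310974121094, np.float64(0.049466669285838316))
dial_grip 0.91 [173.5, 216.7] [[439.8 -58.7  77. ]]
dial_tip 0.89 [146.9, 208.0] [[437.2 -93.1  54.5]]
ring_mark 0.7 [192.6, 243.3] [[476.8 -51.2  54.5]]
49.1167 [ 0.1  0.2  2.1  0.   0.9 -1.5]
```

View pics/w7.png

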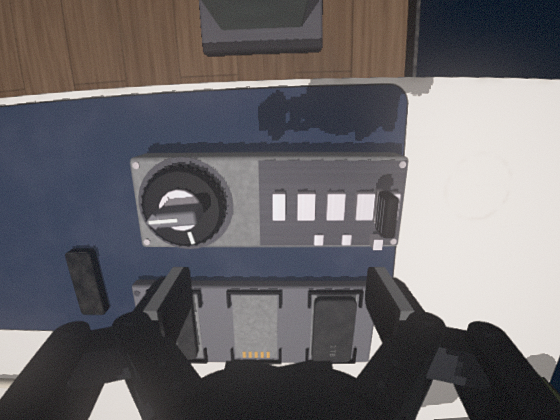

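The slide is seated in the last notch beside the tab (380,215), with its top at the same height as before. For the dial, I'll take a closer look, then grip and turn it with joint 6.

```bash
cat >> h.py <<'E'
def dialview(fn):
    c,im,d=shot('wrist',fn); k=np.nonzero(d>0); P=by_depth(c,d,np.c_[k[1],k[0]]); g=im[k]
    near=np.hypot(P[:,0]-438,P[:,1]+58)<60
    B=P[near&(P[:,2]>84)&(P[:,2]<93)]; print('bar',len(B),cv2.minAreaRect(B[:,:2].astype(np.float32)),B.mean(0))
    R=P[near&(abs(P[:,2]-54)<2)][:,:2]
    # ring outer circle: RANSAC-free fit to hull
    (x,y),r=cv2.minEnclosingCircle(R[np.hypot(*(R-[438,-58]).T)<46].astype(np.float32)); print('ring',x,y,r)
    lo=near&(abs(P[:,2]-54.5)<3)&(g.min(1)>150)
    W=P[lo]; q=W[:,:2]-[438.2,-58]; rr=np.hypot(*q.T); W=W[(rr>30)&(rr<41)]
    if len(W): print('mark',len(W),W.mean(0),W[:,:2].std(0))
    for n,z in [('dial_grip',77),('dial_tip',54.5),('ring_mark',54.5)]:
        for r in models.mark_of('wrist',n)[:1]: print(n,r['conf'],r['uv'],on_z(c,r['uv'],z))
E
python3 - <<'E'
from h import *
arm.move_to((420,-58,190),down(0.068)); dialview('w8.png')
arm.move_to((420,-58,190),down(np.pi/2)); dialview('w9.png')
a=np.hstack([cv2.imread('pics/w8.png'),cv2.imread('pics/w9.png')]); cv2.imwrite('pics/w89.png',cv2.resize(a,(800,300),interpolation=cv2.INTER_AREA))
print(monitor.read_joints(),monitor.read_time_s())
E
```

```text
bar 811 ((439.15350341796875, -57.31588363647461), (14.662242889404297, 45.44197463989258), 3.3403360843658447) [439.1 -55.3  88.2]
ring 438.9571838378906 -58.27467346191406 40.8165397644043
mark 41 [472.2 -51.9  55.3] [2.6 1.4]
dial_grip 0.97 [300.9, 208.9] [[440.6 -59.1  77. ]]
dial_tip 0.78 [297.9, 235.2] [[442.4 -93.3  54.5]]
ring_mark 0.91 [334.8, 199.7] [[474.1 -54.7  54.5]]
bar 766 ((438.3243408203125, -57.48179244995117), (13.784806251525879, 45.42133331298828), 3.3579843044281006) [437.5 -56.4  88.1]
ring 437.7909851074219 -58.42414093017578 40.85357666015625
mark 31 [471.9 -52.   54.9] [2.7 1.2]
dial_grip 0.62 [276.7, 227.8] [[440.1 -60.4  77. ]]
ring_mark 0.97 [286.1, 250.4] [[472.9 -51.1  54.5]]
[-0.2  0.2  2.1 -0.   0.9 -1.7] 52.0083
```

View pics/w89.png

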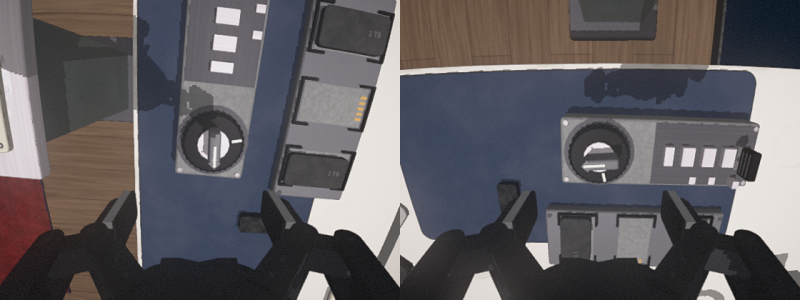

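The bar's pointer is at −1.51 rad and the mark at +0.19, so the turn is +1.70. The axis is at (438.4,−58.4).

Run:
```python
from h import *
p=(438.4,-58.4)
arm.move_to((*p,140),down(.058))
print(arm.move_straight((*p,63),v=60,f_stop=6),monitor.read_ee_pos())
eoat.grab(); print('w',monitor.read_gripper_width(),monitor.read_contact_force())
j0=np.array(monitor.read_joints()); print(j0)
for k in range(1,6):
    j=j0.copy(); j[5]-=1.70*k/5; arm.set_joints(j); print(monitor.read_gripper_width(),monitor.read_contact_force(),monitor.read_torque())
print(monitor.read_ee_pos())
eoat.ungrasp(); arm.move_straight((*p,150),v=100)
arm.move_to((420,-58,190),down(np.pi/2)); dialview('w10.png'); print(monitor.read_time_s())
im=cv2.imread('pics/w10.png'); cv2.imwrite('pics/w10c.png',cv2.resize(im[120:370,200:560],None,fx=2,fy=2,interpolation=cv2.INTER_CUBIC))
```

```text
False [438.7 -58.4  63.3]
w 12.721237391631643 [0.2 1.1 4.9]
[-0.2  0.5  2.1  0.   0.6 -0.2]
13.057697976652268 [0.9 0.9 2. ] [ 0.2 -0.  -0. ]
12.555713177516079 [2.6 3.1 0.7] [ 0.4 -0.3  0. ]
12.844267780797496 [ 2.6  4.5 -0.5] [ 0.7 -0.4 -0. ]
12.708171259950308 [ 3.5  6.  -0.8] [ 0.9 -0.4 -0. ]
12.663914791653372 [ 2.7  7.6 -0.7] [ 1.2 -0.5  0. ]
[439.2 -57.9  63.3]
bar 762 ((437.322021484375, -58.84817123413086), (45.30374526977539, 14.283082962036133), 11.237174987792969) [435.3 -59.1  88.1]
ring 437.7706298828125 -58.69530487060547 40.976593017578125
mark 11 [474.4 -50.8  55.2] [1.6 0.9]
dial_grip 0.88 [277.3, 230.2] [[442.7 -59.9  77. ]]
dial_tip 0.68 [284.4, 250.0] [[472.9 -52.9  54.5]]
ring_mark 0.95 [283.9, 252.2] [[475.3 -53.3  54.5]]
59.75
```

View pics/w10c.png

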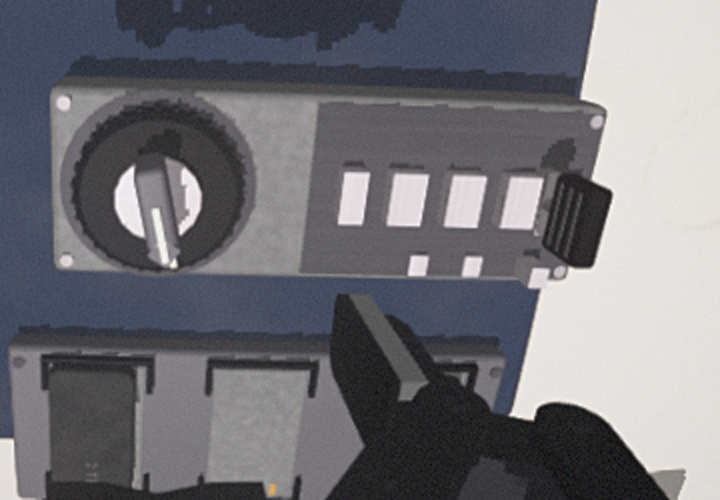

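The pointer now lies over the mark: the bar is at 11.2° and the mark at about 11°. I'll check everything from above before handing in.

Run:
```python
from h import *
arm.move_to((*(bay(1)-[8,0]),240),down(np.pi/2+DY))
o,im=drives()
for r in o: print(r)
for r in models.silhouettes('wrist','usb_hub')[:2]: print(r['conf'],r['uv'])
cv2.imwrite('pics/w11.png',im[:,:,::-1]); print(bay(0),bay(2),monitor.read_time_s())
arm.move_to((300,-350,300),down(np.pi/2))
shot('top','top1.png'); a=cv2.imread('pics/top1.png')[110:320,100:460]
cv2.imwrite('pics/top1c.png',cv2.resize(a,None,fx=2.2,fy=2.2,interpolation=cv2.INTER_CUBIC))
```

```text
(0.96, np.float64(28.5110176545258), array([605.5, -98.4]), 98.24581146240234, 53.069557189941406, np.float64(-0.03900465732530023))
(0.75, np.float64(28.541683071974887), array([614.9, 102.1]), 97.49298858642578, 54.29209899902344, np.float64(-0.03444359448437595))
0.59 [106.8, 142.0]
[615.1 102.4] [608.3 -97.4] 60.7167
```

View pics/top1c.png

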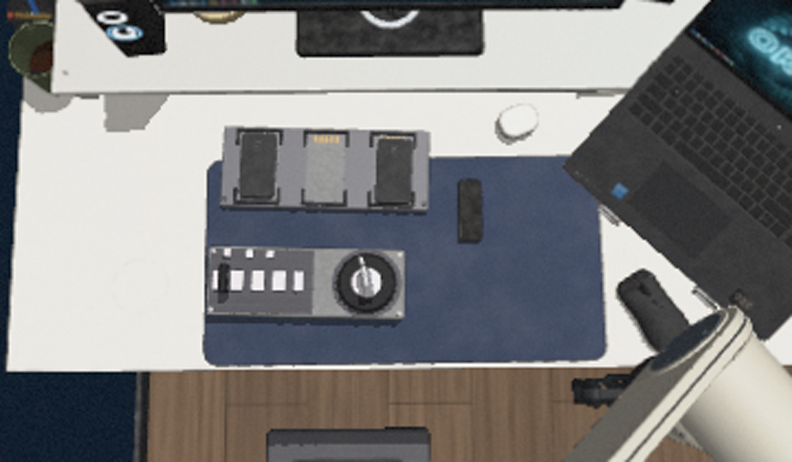

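The picture shows the drives in the outer bays (258,166) and (393,166), and the hub on the mat (469,210). The slide is in the last notch (224,282) and the dial pointer is at its mark. Nothing else has moved.

```bash
python3 -c "
from h import *
print(job_done())"
```

```text
the job is handed in; nothing more can be done
None
```

The job is handed in with every step done: the hub is flat on the mat, both drives found on the desk are flat in the outer bays, the slide knob is down beside the tall tab, and the pointer is on the white mark; the final picture shows all of this, but no verdict came back.

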